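Call the inspector and point out the failed gear and the reject dish

TASK

Call the inspector by pressing the yellow button all the way down, then show her the failed part: bring the fingertips straight above the middle of the brass gear, about 2 cm over it, and stay there for two seconds. After that point in the same way at the red reject dish, about 2 cm straight above the middle of its open top, and finish there, still pointing. Only point: touch, move or lift none of the parts and dishes, and do not press the blue button.

Things in the scene. Friction and masses are not known exactly. Their poses are not given: they have to be found in the camera images.
- call_top (a point): Centre of the top face of the yellow round push button (36 mm across) on a grey plastic box 85 x 85 x 40 mm. The box is fixed on an aluminium plate; the button top stands 66 mm above the bench when released. It is pressed straight down. The yellow and blue boxes stand about 110 mm apart, centre to centre, and swap places; their plate lies to the left or right of the parts mat.
- call (a joint): Travel of the yellow button in m: 0 released, 0.006 fully down. A spring returns it; fully down takes about 4 N.
- lamp_top (a point): Centre of the top face of the blue push button, a twin of the yellow one on its own grey box; not to be pressed.
- lamp (a joint): Travel of the blue button in m: 0 released, 0.006 fully down.
- gear: Brass gear wheel with 20 teeth, 52 mm across, 8 mm thick, with a hub 18 mm across rising to 18 mm above its underside. Loose, lies flat on the pale blue bench mat (210 x 210 x 3 mm) with three other parts, about 100 mm apart in two rows of two; which part lies in which place varies. Origin: centre of the underside; z up.
- gear_top (a point): Centre of the top of the gear's hub, its highest point.
- bearing: Plain steel ring (bearing race), 42 mm outside, 22 mm hole, 12 mm high. Loose bystander on the pale blue mat. Origin: centre of the underside.
- heatsink: Aluminium heat sink with five upright fins, 40 x 40 x 22 mm. Loose bystander on the pale blue mat. Origin: centre of the underside.
- lens: Black round lens barrel with a grey band and glass top, 37 mm across, 27 mm high. Loose bystander on the pale blue mat. Origin: centre of the underside.
- red_dish: Red square open plastic dish, 100 x 100 mm, 30 mm high, walls 4 mm, empty, loose. It stands beside a green twin about 130 mm away, centre to centre, on a grey mat (3 mm thick) to the left or right of the parts mat; the two swap places. Origin: centre of the underside; z up.
- red_dish_rim (a point): Centre of the red dish's open top, level with its rim (30 mm above its underside).
- green_dish: Green dish, otherwise the same as the red one; bystander. Origin: centre of the underside.
Not all that is in view belongs to the job. Leave any purple look-alike of the part that bears lamp_top alone.

How it is judged (in metres and radians):
On the way, in this order (a step that is already met when the one before it is completed fails the run):
1. the yellow button is pressed down (at least 4.5 of its 6 mm) (value of joint call above 0.0045 m), for 0.05 s.
2. the fingertips dwell 1.5 s just above the gear: the grasp point within 18 mm of its axis and 20 to 65 mm above its top (tips about 1 to 46 mm over it) (horizontal distance between the grasp point and gear_top below 0.018 m and z of the grasp point in the frame of gear_top between 0.02 and 0.065 m), for 1.5 s.
At the end, for the whole second after the job is handed in: The fingertips point at the red dish from above: the grasp point within 30 mm of the middle of its open top and 20 to 65 mm above the rim (tips about 1 to 46 mm over it); both buttons are up; all parts and dishes are at rest within 8 mm of where they started (horizontal distance between the grasp point and red_dish_rim below 0.03 m and z of the grasp point in the frame of red_dish_rim between 0.02 and 0.065 m and distance of each of gear, bearing, heatsink, lens, red_dish, green_dish from where it was at the start of the episode below 0.008 m and linear speed of each of gear, bearing, heatsink, lens, red_dish, green_dish below 0.02 m/s and value of joint each of call, lamp below 0.002 m); the robot touches nothing.
It fails at once if the robot touches a part or a dish (more than 0.3 N) (contact force between any of the fingers, the arm and gear above 0.3 N or contact force between any of the fingers, the arm and bearing above 0.3 N or contact force between any of the fingers, the arm and heatsink above 0.3 N or contact force between any of the fingers, the arm and lens above 0.3 N or contact force between any of the fingers, the arm and red_dish above 0.3 N or contact force between any of the fingers, the arm and green_dish above 0.3 N).
It fails at once if a part or a dish is moved or lifted by more than 10 mm (distance of any of gear, bearing, heatsink, lens, red_dish, green_dish from where it was at the start of the episode above 0.01 m).
It fails at once if the blue button is pressed (more than 3 mm) (value of joint lamp above 0.003 m).
It also fails if it takes over 48 s, if anything falls off the work surface, if the arm or the gripper's body presses on something with over 40 N, if the wrist force passes 120 N, or if a joint passes its speed limit or range.

ROBOT

A 7-joint arm with a two-finger parallel gripper is mounted at the origin on the work surface. World frame = base frame: x ahead of the robot, y to its left, z up, the work surface at z = 0. Lengths are in mm, angles in rad, forces in N, time in s.
With the tool pointing down it reaches from about 400 to 900 mm from the base axis. Payload 5.6 kg.
Tool frame: the origin (TCP) lies midway between the tips of the shut fingers; the grasp point (between the pads) lies 19 mm behind it; z points along the fingers, y is the line along which they close (so a half turn about z gives the same grasp; the last joint's range is limited). The gripper opens to 92 mm and grips with 3 to 60 N. Pads are 20 mm wide; open, the fingers measure 128 mm over their backs; the gripper's body (75 mm by 189 mm) begins 69 mm behind the grasp point.
Start: joints at [-1.231, 0.468, -0.012, 1.603, 0.006, 1.071, -0.056], TCP at [242.828, 602.946, 214.592] pointing down, gripper open.
Joint ranges: [-2.53, 2.53], [-0.31, 2.02], [-1.57, 1.55], [0.28, 2.44], [-1.29, 4.43], [0.15, 1.84], [-2.92, 2.92]. Speed limits (rad/s): [2.57, 2.57, 3.14, 3.14, 3.14, 3.14, 3.14].

INTERFACE

Orientations are given as a rotation vector (axis times angle).
In Python, from cell import robot, grip, kin, viewer gives the robot as it stands. Calls block until the motion is done:
- robot.movep(position, orientation): joint-space move of the TCP to a pose.
- robot.servo_line(position, feed=150, rotation=None): straight line of the TCP; rotation=None keeps the orientation; feed is the mean speed in mm/s.
- robot.goto_joints(angles): joint-space move.
- grip(opening, newtons=None): opening from 0.0 (shut) to 1.0 (fully open); newtons is the grip in N (None keeps the last); returns when the fingers have stopped.
- robot.hold(seconds).
- kin.ik(position, orientation): joint angles nearest the present ones, or None.
- robot.observe(): the state.
- viewer.read_camera(name): name is "scene" or "top" or "wrist"; returns the picture (480x640x3 uint8, red, green, blue); there is no depth.
- viewer.camera_info(name): a dict with "camera_matrix" (3x3 intrinsics, pixels), "R" (3x3) and "t" (3): a world point X has camera coordinates R X + t. Camera axes: x right, y down, z forward; pixel columns grow to the right and rows downward; lengths in mm; the calibration is good to about 2 mm. A picture is of the moment at which its call begins: read the wrist's pose just before it. camera_info takes no time and is no camera call; for the wrist camera it gives the pose at the moment of the call.
A pose or a line that the arm cannot do raises robot.IKError and nothing moves.
- robot.job_done(): hands the job in; it is judged then, once.
Trained networks look in the newest picture that a camera, given by its name, has taken for a name from the list of things; names that differ only in an ending like _2 or _b are one class to them, and where a whole thing is asked for, a point or a joint stands for the part that bears it (a point fixed in the world has none). Each returns a list of dicts, best first, with "confidence" (0 to 1); they miss things now and then, are a little off and sometimes report something else, mostly with a low value. They report only what shows in the picture. A call takes as long as a camera call. They do not tell look-alikes from the thing itself.
- viewer.silhouettes(name, camera): "mask" (480x640 bool, what is visible of it).
- viewer.pinpoint(name, camera): "at" ([x, y, z] in mm, in the coordinates of the camera as it stood for that picture, good to about 4 mm: a listed point, or the origin of a listed thing).
The state is a dict: "t": time; "joints": joint angles; "joint_velocities": joint speeds; "joint_torque": joint torques, N m; "tcp_pos": TCP position; "tcp_rot": TCP orientation; "contact_force": force on the tool from outside, world axes, zero at the start; "wrist_torque": the same for the moment, N m; "grip_width": opening from 0.0 (shut) to 1.0 (fully open); "grip_force": force on a finger pad.
Only numpy, scipy, OpenCV 4.12 (cv2) and the standard library are available. Lean on these libraries where they do the work, as an engineer would, in place of code of your own. Each camera call takes 0.05 s, during which the arm holds its last target. There are 200 camera calls.

## Working session

There is one attempt and no reset: what is moved stays moved. The work goes in short steps, each a Python script; the robot and the scene stay as the last script left them, time stands still between calls to the robot, and variables do not carry over. Pictures are saved under pics/ and viewed, at most 10 in all, crops included, and the job is handed in when it is done.

```bash
mkdir -p pics; cat > h.py <<'E'
import numpy as np, cv2
from cell import robot, grip, kin, viewer
def world(name,cam):
    out=[]
    for d in viewer.pinpoint(name,cam):
        i=viewer.camera_info(cam); R=np.array(i["R"]);t=np.array(i["t"]); K=np.array(i["camera_matrix"])
        c=np.array(d["at"]); p=K@c; out.append((round(d["confidence"],2),(R.T@(c-t)).round(1),(p[:2]/p[2]).round()))
    return out
def save(cam,fn):
    im=viewer.read_camera(cam); cv2.imwrite("pics/"+fn,im[:,:,::-1]); return im
E
python3 - <<'E'
from h import *
print(robot.observe()["t"],robot.observe()["tcp_rot"])
for cam in("top","scene"):
    save(cam,cam+"1.png")
    for n in "call_top lamp_top gear_top bearing heatsink lens red_dish_rim green_dish".split(): print(cam,n,world(n,cam))
E
```

```text
0.0 [-5.97633730e-01 -3.08401304e+00  2.57570430e-03]
top call_top [(0.66, array([612.2, -66.5,   2.2]), array([386., 210.])), (0.65, array([433.2, 305.4,  67. ]), array([226., 284.]))]
top lamp_top [(0.49, array([604.4, 467.2,  59.2]), array([159., 210.]))]
top gear_top [(0.77, array([493.5,  10. ,  22.8]), array([355., 258.]))]
top bearing [(0.49, array([608.9, -64.5,   3.2]), array([385., 211.]))]
top heatsink [(0.53, array([594.6,  26.2,   8.2]), array([348., 217.])), (0.52, array([498.8, -78.4,   5.4]), array([392., 256.]))]
top lens [(0.77, array([503.5, -76.5,   4.2]), array([391., 255.])), (0.19, array([545.3, 298.1,  72.4]), array([230., 235.]))]
top red_dish_rim [(0.78, array([ 602.2, -296.7,   31.7]), array([485., 212.]))]
top green_dish [(0.91, array([ 478.9, -283.2,    2.1]), array([477., 265.]))]
scene call_top [(0.43, array([436.8, 307.6,  64.5]), array([381., 158.]))]
scene lamp_top [(0.71, array([545.3, 300.7,  61.9]), array([406., 191.])), (0.52, array([604.4, 471. ,  62.7]), array([483., 178.]))]
scene gear_top [(0.91, array([494.5,  20.8,  21.6]), array([286., 240.])), (0.19, array([488. ,  14.9,   4.1]), array([283., 244.]))]
scene bearing [(0.74, array([605.2, -65.1,  -1. ]), array([278., 302.]))]
scene heatsink [(0.62, array([590.2,  26.5,   4.4]), array([312., 276.]))]
scene lens [(0.65, array([ 5.01e+02, -7.49e+01,  4.00e-01]), array([250., 267.])), (0.17, array([491. ,  21.1,  21.3]), array([286., 239.]))]
scene red_dish_rim [(0.72, array([ 603.6, -297.1,   31.6]), array([170., 351.]))]
scene green_dish [(0.72, array([ 471.5, -283.5,    3.3]), array([153., 301.]))]
```

View pics/top1.png

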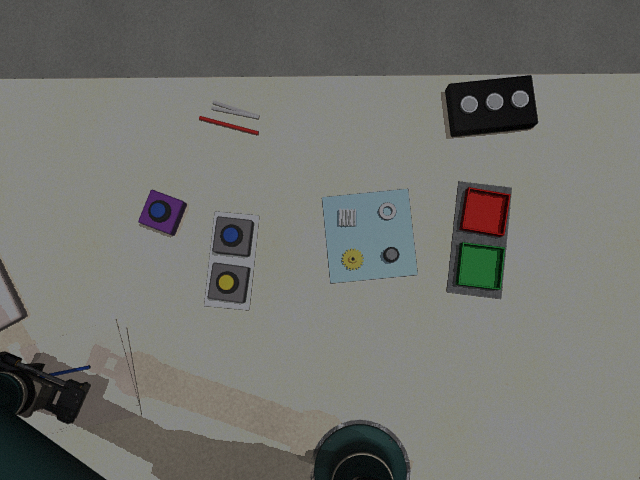

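View pics/scene1.png

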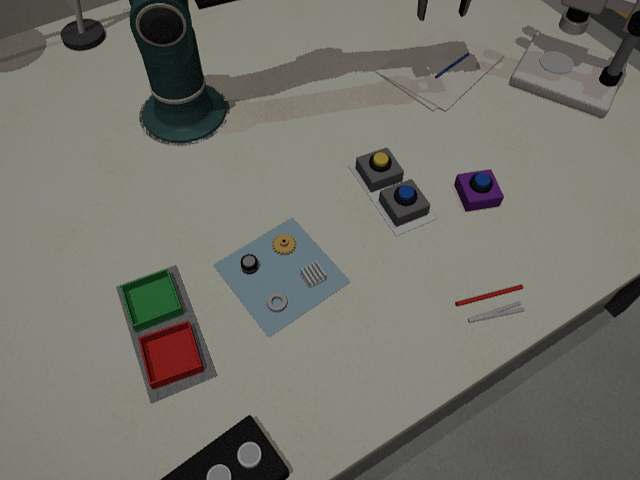

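The top picture shows:
- **Buttons:** yellow at (227,283), blue at (231,235) on the same plate, and a purple look-alike box at (160,211).
- **Parts:** gear at (352,259), heat sink at (346,218), bearing ring at (387,211) and lens at (391,255).
- **Dishes:** red at (485,212) and green at (480,266).

The `call_top` hit at (386,210) is the bearing, so it's false. The real one is yellow at (226,284), at z = 67, which matches the expected 66. The other button-like items are blue or purple. I'll move above it with the gripper shut and confirm from the wrist camera.

```bash
python3 - <<'E'
from h import *
grip(0.0)
rot=robot.observe()["tcp_rot"]
robot.movep([425,306,190],rot)
im=save("wrist","w1.png")
for n in("call_top","lamp_top"): print(n,world(n,"wrist"))
i=viewer.camera_info("wrist");K=np.array(i["camera_matrix"]);R=np.array(i["R"]);t=np.array(i["t"])
hsv=cv2.cvtColor(im,cv2.COLOR_RGB2HSV); m=cv2.inRange(hsv,(20,120,60),(35,255,255))
n,l,s,c=cv2.connectedComponentsWithStats(m); k=1+np.argmax(s[1:,4]); print(s[k],c[k])
d=R.T@np.linalg.inv(K)@[*c[k],1]; o=-R.T@t; print("yellow@66",o+d*(66-o[2])/d[2])
print(robot.observe()["t"],robot.observe()["tcp_pos"],robot.observe()["grip_width"],robot.observe()["contact_force"])
E
```

```text
call_top [(0.69, array([437.5, 309.6,  68.8]), array([329., 247.])), (0.24, array([589.7,  28.9,   5.5]), array([149., 439.]))]
lamp_top [(0.93, array([605.5, 467.8,  62.5]), array([559., 349.]))]
[ 304  225   42   42 1428] [324.47338936 245.59033613]
yellow@66 [435.66896653 306.36349699  66.        ]
3.7167 [424.4699513  307.41269289 189.98221739] 0.00619212838529423 [-0.27022916 -0.54125332 -0.24435673]
```

View pics/w1.png

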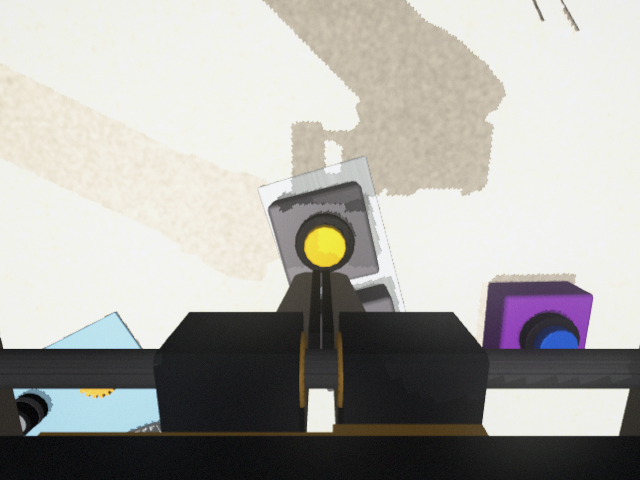

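The wrist picture shows the yellow button at (324,246) on its grey box on the plate, and the purple look-alike at (540,320). Yellow back-projects to (435.7, 306.4), which agrees with the overview cameras. I'll press it now.

```bash
python3 - <<'E'
from h import *
xy=[435.7,306.4]
robot.servo_line([*xy,85],feed=150); robot.hold(0.2)
o=robot.observe(); print(o["tcp_pos"],o["contact_force"]); f0=o["contact_force"][2]
for z in(68,65,62.5,61,60,59,58,57):
    robot.servo_line([*xy,z],feed=40); robot.hold(0.15)
    o=robot.observe(); print(z,o["tcp_pos"].round(1) if hasattr(o["tcp_pos"],"round") else o["tcp_pos"],round(o["contact_force"][2]-f0,2))
    if o["contact_force"][2]-f0>8: break
robot.hold(0.2)
robot.servo_line([*xy,160],feed=200)
print(robot.observe()["t"],robot.observe()["contact_force"])
E
```

```text
[436.15908883 306.87135553  85.98929594] [0.30995084 0.1763617  0.68385643]
68 [435.8 306.5  68.1] -0.41
65 [436.1 306.7  65.3] 0.62
62.5 [436.  306.7  62.7] 2.99
61 [436.  306.6  61.2] 2.78
60 [436.  306.7  60.4] 6.02
59 [436.  306.6  60.2] 14.23
8.35 [ 0.16455761  0.17117581 -0.23526879]
```

The button reached its stop: force climbed to 14 N with the tip stalled at z = 60.2. Next is a close look over the gear.

```bash
python3 - <<'E'
from h import *
rot=robot.observe()["tcp_rot"]
robot.movep([505,17,150],rot); robot.hold(0.2)
im=save("wrist","w2.png")
for n in("gear_top","lens"): print(n,world(n,"wrist"))
i=viewer.camera_info("wrist");K=np.array(i["camera_matrix"]);R=np.array(i["R"]);t=np.array(i["t"]);o=-R.T@t
for d in viewer.silhouettes("gear","wrist"):
    m=d["mask"]; M=cv2.moments(m.astype(np.uint8)); x,y,w,h=cv2.boundingRect(m.astype(np.uint8)); c=(M["m10"]/M["m00"],M["m01"]/M["m00"])
    r=R.T@np.linalg.inv(K)@[*c,1]; print(d["confidence"],c,(x,y,w,h),"@11",o+r*(11-o[2])/r[2])
print(robot.observe()["t"],robot.observe()["tcp_pos"])
E
```

```text
gear_top [(0.68, array([497.8,  11.3,  19. ]), array([311., 226.]))]
lens [(0.33, array([492.6,   8.3,   1.6]), array([306., 218.]))]
0.61 (310.8445475638051, 218.46326372776488) (281, 190, 61, 59) @11 [492.91996789  13.10150957  11.        ]
9.8917 [505.00819324  17.53470247 150.03991287]
```

View pics/w2.png

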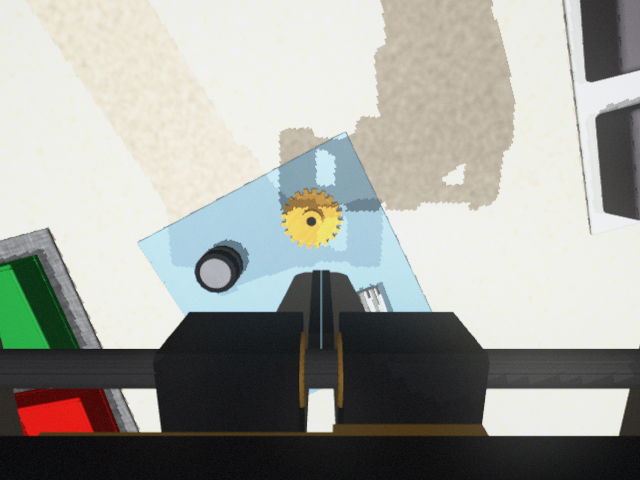

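The brass gear is at (311,218) with its hub hole at (312,221), the lens at (217,270) and the heat sink partly visible at (372,298). Gear centre is about (494, 13), with its top at z = 21. I'll point there with the tips at z = 41, then go to the red dish.

```bash
python3 - <<'E'
from h import *
robot.servo_line([494,13,90],feed=150); robot.servo_line([494,13,42],feed=80)
robot.hold(0.2); print(robot.observe()["tcp_pos"]); robot.hold(2.1)
robot.servo_line([494,13,160],feed=150)
robot.movep([615,-297,160],robot.observe()["tcp_rot"]); robot.hold(0.2)
save("wrist","w3.png"); print(world("red_dish_rim","wrist"))
i=viewer.camera_info("wrist");K=np.array(i["camera_matrix"]);R=np.array(i["R"]);t=np.array(i["t"])
for z in(3,33):
  p=K@(R@[603,-297,z]+t); print("expected px",p[:2]/p[2])
print(robot.observe()["t"],robot.observe()["tcp_pos"])
E
```

```text
[494.41828844  13.04573596  42.49563446]
[(0.6, array([ 605.2, -299.7,   35.1]), array([312., 223.]))]
expected px [314.99274642 213.30059127]
expected px [314.37603588 219.30918678]
15.9917 [ 615.37696861 -295.91636725  160.3154218 ]
```

View pics/w3.png

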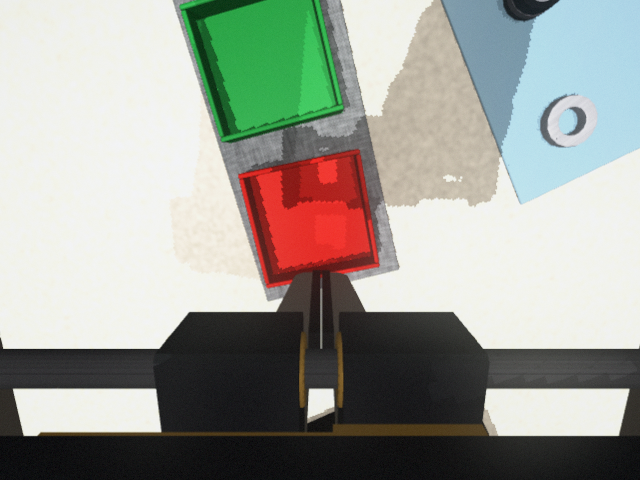

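The red dish's rim corners are at (240,174), (360,151), (379,265) and (268,286), so its centre is about (312,219). That matches the expected (314,219). The green dish is the other one at (262,70). I'll descend to 2 cm above the rim and hand in.

```bash
python3 - <<'E'
from h import *
robot.servo_line([603.5,-297.5,100],feed=150); robot.servo_line([603.5,-297.5,54],feed=80)
robot.hold(0.5); o=robot.observe(); print(o["t"],o["tcp_pos"],o["contact_force"])
print(robot.job_done())
E
```

```text
17.775 [ 603.58551507 -297.50166044   54.15781459] [ 0.40860698  0.22814038 -0.42101462]
the job is handed in; nothing more can be done
None
```

I pressed the yellow button to its stop, pointed at the gear for just over 2 s, and handed the job in at 17.8 s with the fingertips about 2 cm above the middle of the red dish; the verdict wasn't shown.

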